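Put the sauce jar back in the push-latch condiment box

TASK

Press the front of the condiment box's lid to release its push latch and let the lid spring open, stand the loose jar upright in the empty place of the box, then close the lid and press it home so that it latches again and stays shut when you let go. Go by feel: press only until the latch's stop is felt and never force the lid, set the jar down rather than drop it, and leave the other things where they are.

Things in the scene. Friction and masses are not known exactly. Their poses are not given: they have to be found in the camera images.
- tub: Condiment box, fixed: open steel tub 160 mm deep (its x, front at -x), 312 mm wide (its y), 116 mm high (rear wall 106), walls 4 mm, floor 5 mm. Origin: centre of its underside, z up. Two partitions, tops 40 mm above the table, make three places side by side along y; tin and shaker stand in two of them, in any arrangement, the third is empty. Behind the box 70 mm are free.
- place0 (a point): Floor centre of the left (+y) place: x = 0, y = +95, z = +5 mm in the tub's frame. Each place is 93 mm wide and 150 mm deep. A thin black rubber mat lies on the floor of the empty place.
- place1 (a point): Floor centre of the middle place: x = 0, y = 0, z = +5 mm in the tub's frame. Its front 25 mm is taken by the latch, under the lid.
- place2 (a point): Floor centre of the right (-y) place: x = 0, y = -95, z = +5 mm in the tub's frame.
- lid_hinge (a point): Middle of the lid's hinge axis, which runs along the tub's y at x = +74, z = +112 mm in the tub's frame; axes as the tub's. The lid is a white plastic panel lying inside the rim, 146 mm from hinge to front edge, 300 mm wide, 6 mm thick; its top face is 3 mm above the hinge axis.
- lid (a joint): Lid angle (rad): 0 = shut, latched, level, its top flush with the rim; grows as the front edge rises; 1.75 = fully open, leaning back 10 degrees past upright; negative = pressed in below flush. Unlatched, a spring with a damper always lifts it fully open (about 2 N at the front edge when shut, less when open; takes some 1.5 to 2 s), so it must be held down until latched.
- lid_press (a point): Ribbed thumb patch: point on the lid's top face, mid-width, 122 mm from the hinge axis, 24 mm from the front edge; moves with the lid, z out of its top face. Push-push latch, as in a ball pen: push down to the stop and let go; that releases a latched lid and latches a released one. The stop is hard, 4 to 13 mm below flush, unlike from box to box and press to press.
- lid_front (a point): Middle of the lid's front edge on its top face, 146 mm from the hinge axis. The latch changes over only in the last 0.5 to 1.5 mm before its stop: too light a push leaves it as it was. On the way down a push of 2 to 5 N is enough; pushing with more than 15 N forces and spoils it. Latched, the lid comes back up to flush when let go and stays.
- jar_center (a point): Centre (half-way up) of the jar to put away: round amber glass jar with a flat steel cap, 48 mm across, 92 mm tall, about 0.25 kg, standing on the table left or right of the box; z up.
- tin_center (a point): Centre of a square aluminium tin with a round black cap, 44 mm square, 76 mm tall overall, standing in one place of the box (seen only when the lid is open); leave it there.
- shaker_center (a point): Centre of a white round shaker, 38 mm across, 80 mm tall, standing in another place of the box; leave it there.
- dip_bowl: White bowl, 90 mm across, 42 mm high, on the table on the other side of the box from the jar; origin under its centre. Leave it there.
- oil_bottle: Amber bottle, 60 mm across, 170 mm tall, on the right (-y) farther from the robot; origin under its centre. Leave it there.
- soy_bottle: Black bottle, 58 mm across, 150 mm tall, on the left (+y) farther from the robot; origin under its centre. Leave it there.
There are look-alikes about, which are no part of the job. Leave any red look-alike of the part that bears jar_center alone.

How it is judged:
On the way, in this order (a step that is already met when the one before it is completed fails the run):
1. the lid is released and has sprung open (more than 1.3 rad) (value of joint lid above 1.3 rad), for 0.1 s.
2. the jar stands upright on the floor of the box in the empty place, let go, with the lid still open (z of jar_center in the frame of tub between 0.046 and 0.056 m and x of jar_center in the frame of tub between -0.06 and 0.06 m and y of jar_center in the frame of tub between -0.135 and 0.135 m and angle between jar_center's own z axis and vertical below 0.12 rad and contact force between the fingers and jar below 0.1 N and value of joint lid above 1 rad), for 0.2 s.
3. the lid is swung shut and latched: within 0.03 rad of flush with nothing of the robot on it (value of joint lid between -0.03 and 0.03 rad and contact force between each of the fingers, the arm and lid below 0.1 N), for 0.2 s.
At the end, for the whole second after the job is handed in: The lid is shut and held by its latch, within 0.03 rad of flush, and the jar stands at rest upright (within 0.12 rad) on the floor of the box, in the place that was empty (value of joint lid between -0.03 and 0.03 rad and linear speed of jar below 0.02 m/s and z of jar_center in the frame of tub between 0.046 and 0.056 m and x of jar_center in the frame of tub between -0.06 and 0.06 m and y of jar_center in the frame of tub between -0.135 and 0.135 m and angle between jar_center's own z axis and vertical below 0.12 rad); the robot touches nothing.
It fails at once if the lid is forced: pushed with more than 15 N by the robot (contact force between any of the fingers, the arm and lid above 15 N).
It fails at once if the jar is dropped or thrown (faster than 0.5 m/s without being held, a fall of about 13 mm) (linear speed of jar above 0.5 m/s and contact force between the fingers and jar below 0.05 N).
It fails at once if the tin or the shaker in the box is moved by more than 25 mm (distance of any of tin_center, shaker_center from where it was at the start of the episode above 0.025 m).
It fails at once if the bowl or a bottle is moved by more than 30 mm (distance of any of dip_bowl, oil_bottle, soy_bottle from where it was at the start of the episode above 0.03 m).
It also fails if it takes over 72 s, if anything falls off the work surface, if the arm or the gripper's body presses on something with over 40 N, if the wrist force passes 120 N, or if a joint passes its speed limit or range.

ROBOT

A 7-joint arm with a two-finger parallel gripper is mounted at the origin on the work surface. World frame = base frame: x ahead of the robot, y to its left, z up, the work surface at z = 0. Lengths are in m, angles in rad, forces in N, time in s.
With the tool pointing down it reaches from about 0.4 to 0.85 m from the base axis. Payload 4.5 kg.
Tool frame: the origin (TCP) lies on the centre line of the jaws, within the pads' length; the fingertips stand 14 mm ahead of it and the grasp point (between the pads) lies 5 mm behind it; y points along the fingers, z is the direction in which the jaws open and shut, and the axes are right-handed (so a half turn about y gives the same grasp; the last joint's range is limited). The gripper opens to 88 mm and grips with 3 to 60 N. Pads are 18 mm wide; open, the fingers measure 123 mm over their backs; the gripper's body (75 mm by 187 mm) begins 45 mm behind the grasp point.
Start: joints at [-1.311, 0.689, -0.195, 1.565, 0.157, 0.902, -0.215], TCP at [0.14, 0.609, 0.253] pointing down, gripper open.
Joint ranges: [-3.01, 3.01], [-0.46, 2.08], [-1.47, 1.51], [0.13, 2.56], [-1, 4.14], [0.04, 2.09], [-2.66, 2.66]. Speed limits (rad/s): [2.57, 2.57, 3.14, 3.14, 3.14, 3.14, 3.14].

INTERFACE

Orientations are given as a unit quaternion [x, y, z, w].
In Python, from plant import get_state, imaging, job gives the robot as it stands.
- The arm moves only by the tool send_rows, never from a script. Its argument "motion" is a list that holds one entry, the list of rows, each a list of 7 numbers: the turn, a rotation vector about the tool's x, y, z scaled (see below), then the shift along the tool's x, y, z scaled (see below), then the gripper's target within -1 to 1 (shut at 1, half-way at 0, fully open at -1). In form: [[[rx, ry, rz, tx, ty, tz, gripper], ...]]. A call has exactly 5 rows; each row shifts and turns the commanded pose from where the row before left it, along the tool's axes as they then stand; what a row does not reach is not made up. The controller multiplies each number of a shift by 0.02 m and each number of a turn by 0.08 rad. A row lasts 1/12 s, in which the tool goes at most 41.7 mm and 7.16 degrees, less where a joint would pass 70% of its speed; a pose out of reach is approached as far as the arm can. A call with a number of a shift or a turn outside -1 to 1 is refused whole. A call with a gripper value outside its range is refused whole. The fingers move at their own pace and stop on an object; "force" is the grip in N (left out, the last holds). Time passes only in rows, so rows that do not move let the fingers close, or fill a call up. It gives the time, the measured TCP pose, the force and the opening at its end, in the units of the state.
- get_state(): the state, without advancing time (a new reading comes with each control period).
- imaging.snapshot(name): name is "scene" or "top" or "wrist"; returns a dict with "img" (480x640x3 uint8, red, green, blue), "camera_matrix" (3x3 intrinsics, pixels), "R" (3x3) and "t" (3): a world point X has camera coordinates R X + t; the wrist camera has in their place "hand_eye" (4x4, takes a point from camera to tool coordinates, whose origin is the TCP and whose axes are the tool frame's). Camera axes: x right, y down, z forward; pixel columns grow to the right and rows downward; lengths in m; the calibration is good to about 2 mm. The wrist camera is an equidistant fisheye: a pixel r from the principal point sees the ray r / f radians off the axis. A picture is of the moment at which its call begins: read the wrist's pose just before it. There is no depth.
- job.finish_job(): hands the job in, once; it reports no verdict.
The state is a dict: "clock": time; "q": joint angles; "qd": joint speeds; "joint_torque": joint torques, N m; "tool_pos": TCP position; "eef_rot": TCP orientation; "contact_force": force on the tool from outside, world axes, zero at the start; "moment": the same for the moment, N m; "opening": opening from 0.0 (shut) to 1.0 (fully open).
Only numpy, scipy, OpenCV 4.12 (cv2) and the standard library are available. Lean on these libraries where they do the work, as an engineer would, in place of code of your own. Each camera call takes 0.05 s, during which the arm holds its last target.

## Working session

There is one attempt and no reset: what is moved stays moved. The work goes in short steps, Python scripts to look and compute and a tool call to move; the robot and the scene stay as the last step left them, time stands still between calls to the robot, and variables do not carry over. Pictures are saved under pics/ and viewed, and the job is handed in when it is done.

Besides the shell and the picture viewer there is one more tool, called after "Call:" as name([rows], argument=value, ...), one row to a line, values as JSON. send_rows: Moves the arm, as the interface text tells. Its arguments: {"type":"object","properties":{"motion":{"type":"array"},"force":{"type":"number"}},"required":["motion"]}

```bash
ls; mkdir -p pics; python3 - <<'E'
from plant import get_state, imaging, job
import cv2,json
s=get_state(); print(s)
for n in ("scene","top","wrist"):
    d=imaging.snapshot(n); cv2.imwrite(f"pics/{n}0.png",d["img"][:,:,::-1])
    print(n,{k:(v.tolist() if hasattr(v,'tolist') else v) for k,v in d.items() if k!="img"})
E
```

```text
pics
{'clock': 0.0, 'q': array([-1.31120073,  0.68999345, -0.1945512 ,  1.56631118,  0.15731141,
        0.90252913, -0.21509999]), 'qd': array([ 0.00160904,  0.00116786, -0.00068621,  0.0010729 , -0.00013403,
        0.00092277,  0.00102372]), 'joint_torque': array([ 8.47514475e-04, -5.27556002e+01, -1.26668025e+00, -1.53430134e+01,
       -5.26250317e-02,  6.36946934e-03,  1.65548208e-04]), 'tool_pos': array([0.13982236, 0.60854165, 0.25191382]), 'eef_rot': array([ 0.7032613 , -0.07965117,  0.07958977, -0.70195777]), 'contact_force': array([-0.26045214,  0.48189186, -0.27507767]), 'moment': array([0.00771682, 0.01871886, 0.02574437]), 'opening': 0.9996254837694247}
scene {'camera_matrix': [[604.8499112949938, 0.0, 330.12488422157327], [0.0, 604.8499112949938, 244.23958132969273], [0.0, 0.0, 1.0]], 'R': [[-0.5207497731513369, 0.8536342807970764, 0.011322032100686212], [0.5446002949740982, 0.34238191153017, -0.76562728881034], [-0.657442159035269, -0.39253425494471783, -0.6431847838825473]], 't': [0.29784662298708625, -0.2457041125024492, 1.7943929421732794]}
top {'camera_matrix': [[435.80179505074847, 0.0, 306.9611184365989], [0.0, 435.80179505074847, 239.312037866215], [0.0, 0.0, 1.0]], 'R': [[-0.007041640596511814, -0.9997556343621634, 0.020954399509835308], [-0.9930374446244267, 0.004527132675060891, -0.11771210066739392], [0.11758847252812601, -0.021637389649646448, -0.992826658837106]], 't': [-0.02275127888500494, 0.5759243442951105, 0.9057772144283655]}
wrist {'camera_matrix': [[371.64829954431775, 0.0, 323.4393365590907], [0.0, 371.64829954431775, 240.95681802785484], [0.0, 0.0, 1.0]], 'hand_eye': [[-0.0005058465887092479, 0.9525422420968733, 0.3044060136401508, -0.07865863292544079], [4.714425849331118e-05, -0.3044060295316906, 0.9525423701663711, -0.13249713528983686], [0.9999998709483143, 0.0004961913043436504, 0.00010907585393387846, -0.0004928948452634918], [0.0, 0.0, 0.0, 1.0]]}
```

View pics/scene0.png

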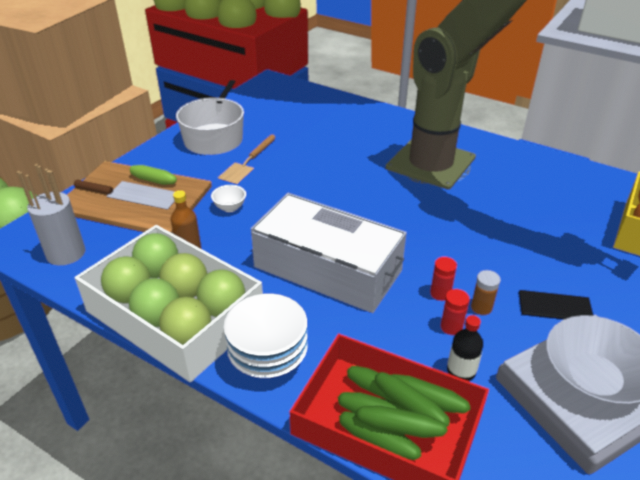

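View pics/top0.png

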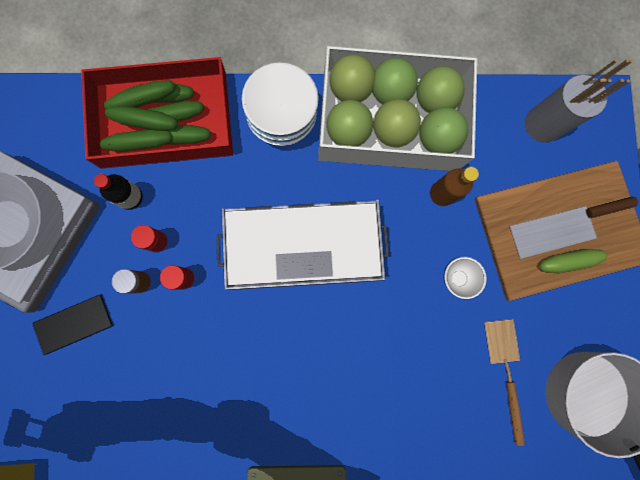

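View pics/wrist0.png

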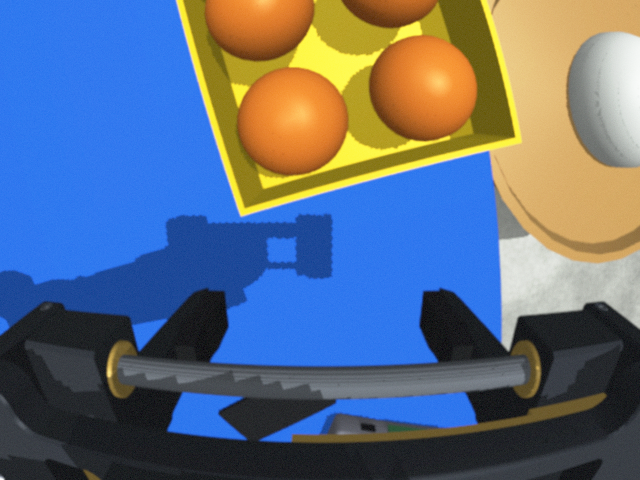

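The scene and top views agree. Three jar-like things stand left of the box in the top view: a steel-capped amber one at (125,281), and red ones at (145,238) and (173,277). The steel cap and amber glass fit the description; the red ones are look-alikes. The box is at about (304,245) with its patch at (304,264), towards the robot. Next I'll measure and confirm with a crop.

```bash
cat > h.py <<'E'
import numpy as np, cv2
from plant import get_state, imaging, job
from scipy.spatial.transform import Rotation as Ro
def ray(d,uv):
    K=d["camera_matrix"];R=d["R"];t=d["t"]
    c=-R.T@t; v=R.T@np.linalg.inv(K)@np.array([uv[0],uv[1],1.]); return c,v
def onz(d,uv,z):
    c,v=ray(d,uv); return c+v*(z-c[2])/v[2]
def proj(d,X):
    p=d["camera_matrix"]@(d["R"]@np.asarray(X)+d["t"]); return p[:2]/p[2]
def two(d1,u1,d2,u2):
    c1,v1=ray(d1,u1);c2,v2=ray(d2,u2)
    A=np.stack([v1,-v2],1); s=np.linalg.lstsq(A,c2-c1,rcond=None)[0]
    p,q=c1+s[0]*v1,c2+s[1]*v2; return (p+q)/2,np.linalg.norm(p-q)
def blobs(m,mn=60):
    n,l,st,ce=cv2.connectedComponentsWithStats(m.astype(np.uint8))
    return [(st[i],ce[i],l==i) for i in range(1,n) if st[i][4]>mn]
def stp():
    s=get_state(); print("t",round(s["clock"],2),"p",s["tool_pos"].round(4),"F",s["contact_force"].round(2),"op",round(s["opening"],3)); 
    print(Ro.from_quat(s["eef_rot"]).as_matrix().round(3).tolist()); return s
E
python3 - <<'E'
from h import *
T=imaging.snapshot("top");S=imaging.snapshot("scene")
t=T["img"].astype(int);hsv=cv2.cvtColor(T["img"],cv2.COLOR_RGB2HSV)
cap=(hsv[...,1]<60)&(hsv[...,2]>110); 
for b in blobs(cap): print("lowsat",b[0],b[1].round(1))
# box lid blob + fill
for b in blobs(cap):
    x,y,w,h,a=b[0]
    if 215<b[1][0]<400 and 190<b[1][1]<300 and a>3000:
        cs,_=cv2.findContours(b[2].astype(np.uint8),cv2.RETR_EXTERNAL,cv2.CHAIN_APPROX_NONE)
        c=max(cs,key=cv2.contourArea); r=cv2.minAreaRect(c); box=cv2.boxPoints(r); print("rect",r)
        W=np.array([onz(T,p,.115)[:2] for p in box]);print(W.round(4), np.linalg.norm(W-np.roll(W,1,0),axis=1))
        print("centre",onz(T,r[0],.115))
cr=cv2.resize(T["img"][180:320,90:230],None,fx=4,fy=4,interpolation=cv2.INTER_CUBIC)
cv2.imwrite("pics/jar_top.png",cr[:,:,::-1])
cr=cv2.resize(T["img"][190:300,210:400],None,fx=4,fy=4,interpolation=cv2.INTER_CUBIC)
cv2.imwrite("pics/box_top.png",cr[:,:,::-1])
cr=cv2.resize(S["img"][230:350,400:540],None,fx=4,fy=4,interpolation=cv2.INTER_CUBIC)
cv2.imwrite("pics/jar_sc.png",cr[:,:,::-1])
E
```

```text
lowsat [    0     0   640   159 50315] [326.5  44.9]
lowsat [361  93  21  28 235] [371.8 104.9]
lowsat [408  93  21  32 177] [418.2 108. ]
lowsat [   0  151   84  161 5592] [ 23.7 225.1]
lowsat [  222   200   163    89 12178] [302.1 244.5]
lowsat [ 510  206   87   53 2715] [552.4 232. ]
lowsat [ 444  257   42   42 1381] [464.8 277.5]
lowsat [112 270  24  23 445] [123.4 281. ]
lowsat [ 565  353   75  105 4190] [597.1 398.6]
rect ((302.2245178222656, 244.4224395751953), (80.0265121459961, 160.0787811279297), 86.67687225341797)
[[ 0.6272  0.1473]
 [ 0.645  -0.1705]
 [ 0.4859 -0.1754]
 [ 0.47    0.1358]] [0.15754207 0.31836188 0.15917677 0.31159452]
centre [ 0.55613863 -0.01494334  0.115     ]
```

View pics/jar_sc.png

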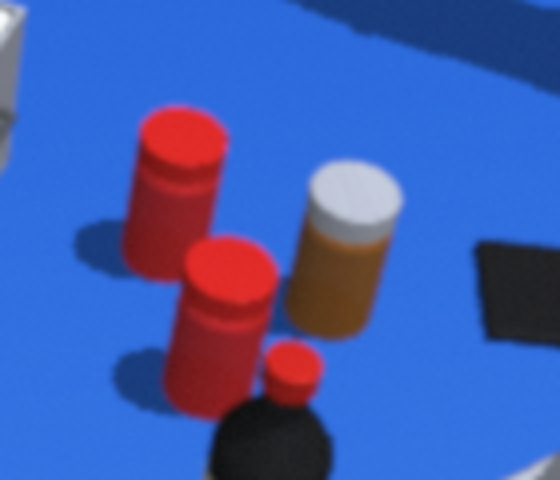

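View pics/box_top.png

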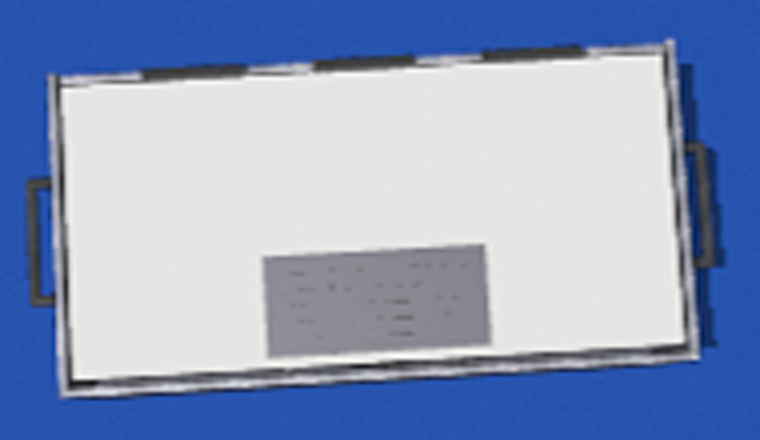

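View pics/jar_top.png

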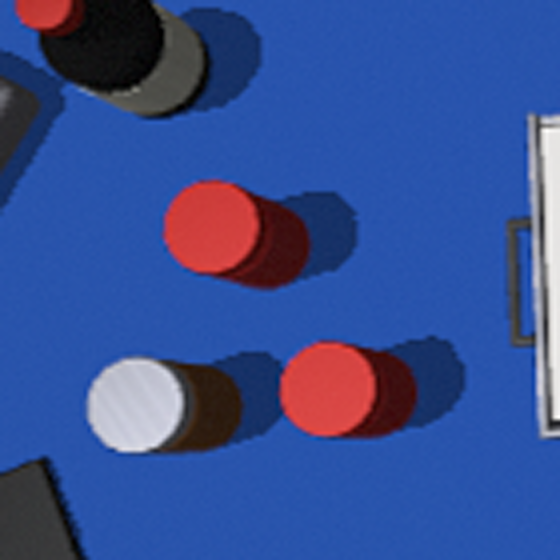

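```bash
python3 - <<'E'
from h import *
T=imaging.snapshot("top");S=imaging.snapshot("scene")
def crop(p): return np.array(p)/4+np.array([210,190])-.375
L=[onz(T,crop(p),.115) for p in [(62,87),(663,56),(686,345),(75,380)]]
O=[onz(T,crop(p),.116) for p in [(50,75),(674,40),(699,357),(64,397)]]
for n,Q in(("lid",L),("outer",O)):
    Q=np.array(Q)[:,:2]; print(n,Q.round(4).tolist(),"mean",Q.mean(0).round(4),np.linalg.norm(Q-np.roll(Q,1,0),axis=1).round(4))
    d=(Q[0]-Q[1]+Q[3]-Q[2]); print("yaw of +y axis",np.degrees(np.arctan2(-d[0],d[1])))
hsv=cv2.cvtColor(T["img"],cv2.COLOR_RGB2HSV)
g=T["img"].astype(int)
pm=np.zeros(g.shape[:2],bool); pm[245:285,265:345]=True
pm&=(g.max(2)<190)&(g.max(2)>110)&(hsv[...,1]<60)
for b in blobs(pm,200): print("patch",b[0],b[1],onz(T,b[1],.115))
cap=(hsv[...,1]<60)&(hsv[...,2]>110)
jt=[b for b in blobs(cap) if 100<b[1][0]<140 and 260<b[1][1]<300][0]
print("jar top",onz(T,jt[1],.092), "dia px",jt[0])
hs=cv2.cvtColor(S["img"],cv2.COLOR_RGB2HSV)
sm=(hs[...,1]<60)&(hs[...,2]>110);sm[:,:470]=0;sm[:,505:]=0;sm[:260]=0;sm[300:]=0
for b in blobs(sm,50):
    print("jar sc",b[0],b[1],onz(S,b[1],.092),two(T,jt[1],S,b[1]))
red=((hsv[...,0]<8)|(hsv[...,0]>172))&(hsv[...,1]>120)&(hsv[...,2]>190)
for b in blobs(red,60):print("red",b[0],b[1],onz(T,b[1],.092))
for n,uv,z in(("soy",(100,181),.15),("oil",(471,174),.17),("bowl",(465,278),.042)): print(n,onz(T,uv,z))
E
```

```text
lid [[0.6226, 0.1371], [0.6373, -0.1615], [0.4935, -0.1691], [0.4784, 0.1287]] mean [ 0.558  -0.0162] [0.1444 0.299  0.1441 0.2982]
yaw of +y axis 2.8590204258647
outer [[0.6284, 0.143], [0.6452, -0.167], [0.4876, -0.1751], [0.4703, 0.1337]] mean [ 0.5579 -0.0163] [0.1584 0.3104 0.1579 0.3093]
yaw of +y axis 3.151897254981337
patch [ 276  251   57   29 1429] [303.81385584 264.81245626] [ 0.51600688 -0.01782166  0.115     ]
jar top [0.4874823 0.3398349 0.092    ] dia px [112 269  24  24 446]
jar sc [478 271  22  20 352] [488.28125    280.37784091] [0.50266884 0.34528739 0.092     ] (array([0.48829431, 0.34352798, 0.07986913]), np.float64(0.0022812818786421794))
red [132 226  22  22 384] [142.3359375  236.29166667] [0.57656283 0.30595672 0.092     ]
red [161 266  22  23 401] [171.47880299 276.88029925] [0.49488409 0.24538475 0.092     ]
soy [0.6754706  0.36908067 0.15      ]
oil [ 0.6827195  -0.33443069  0.17      ]
bowl [ 0.49023092 -0.36250966  0.042     ]
```

The crops confirm it: the steel-capped amber jar is at about (0.488, 0.340), and both others are plainly red. The lid measures 299 x 144 mm, matching the given size, with the tub at about (0.557, -0.016) and yaw about 3°. I'll write a helper for the move numbers and head for the press point.

```bash
cat >> h.py <<'E'
TO=np.array([0.557,-0.0163,0.]); YAW=np.radians(3.0)
RT=Ro.from_euler('z',YAW).as_matrix()
def tub(x,y,z): return TO+RT@np.array([x,y,z])
def Rdown(yaw):  # tool y down, tool z along +-y rotated by yaw; choose x = tub -/+x
    c,s=np.cos(yaw),np.sin(yaw)
    z=np.array([-s,c,0.]); y=np.array([0,0,-1.]); x=np.cross(y,z); return np.stack([x,y,z],1)
def plan(p,yaw=None,flip=False):
    s=get_state(); R=Ro.from_quat(s["eef_rot"]).as_matrix()
    rv=np.zeros(3)
    if yaw is not None:
        Rd=Rdown(yaw+(np.pi if flip else 0)); rv=Ro.from_matrix(R.T@Rd).as_rotvec()
    d=np.asarray(p)-s["tool_pos"]
    print("t",round(s["clock"],2),"p",s["tool_pos"].round(4),"F",s["contact_force"].round(2),"op",round(s["opening"],3),"tgt",np.round(p,4))
    print(" world d",d.round(4)," rot units(total)",(rv/.08).round(2)," shift units start-frame",(R.T@d/.02).round(2), "end-frame", ((Rd.T if yaw is not None else R.T)@d/.02).round(2))
E
python3 - <<'E'
from h import *
s=stp()
plan(tub(-.048,0,.16),YAW); plan(tub(-.048,0,.16),YAW,True)
E
```

```text
t 0.35 p [0.1399 0.609  0.2525] F [-0.27 -0.23 -0.43] op 0.995
[[0.975, -0.0, 0.224], [-0.224, -0.0, 0.975], [-0.0, -1.0, -0.0]]
t 0.35 p [0.1399 0.609  0.2525] F [-0.27 -0.23 -0.43] op 0.995 tgt [ 0.5091 -0.0188  0.16  ]
 world d [ 0.3692 -0.6278 -0.0925]  rot units(total) [ 0.   -3.48 -0.  ]  shift units start-frame [ 25.02   4.64 -26.46] end-frame [ 16.79   4.63 -32.31]
t 0.35 p [0.1399 0.609  0.2525] F [-0.27 -0.23 -0.43] op 0.995 tgt [ 0.5091 -0.0188  0.16  ]
 world d [ 0.3692 -0.6278 -0.0925]  rot units(total) [0.000e+00 3.579e+01 1.000e-02]  shift units start-frame [ 25.02   4.64 -26.46] end-frame [-16.79   4.63  32.31]
```

Call:
send_rows([
  [[0,-0.87,0,0.9,0,-0.4,1],[0,-0.87,0,1,0,-0.5,1],[0,-0.87,0,1,0,-0.5,1],[0,-0.87,0,1,0,-1,1],[0,0,0,1,0,-1,1]],
], force=20)

```text
clock: 0.77
tool_pos: [0.234, 0.5327, 0.2526]
eef_rot: [-0.707, -0.02, 0.02, 0.707]
contact_force: [-0.4, -0.1, -0.2]
opening: 0.646
```

Call:
send_rows([
  [[0,0,0,0.9,0,-1,1],[0,0,0,0.9,0,-1,1],[0,0,0,0.9,0,-1,1],[0,0,0,0.9,0,-1,1],[0,0,0,0.9,0,-1,1]],
])

```text
clock: 1.18
tool_pos: [0.3296, 0.4373, 0.2529]
eef_rot: [-0.707, -0.019, 0.019, 0.707]
contact_force: [0.8, -0.3, 0.2]
opening: 0.265
```

Call:
send_rows([
  [[0,0,0,0.5,0,-1,1],[0,0,0,0.5,0,-1,1],[0,0,0,0.5,0,-1,1],[0,0,0,0.5,0,-1,1],[0,0,0,0.5,0,-1,1]],
])

```text
clock: 1.6
tool_pos: [0.3844, 0.3401, 0.2529]
eef_rot: [-0.707, -0.019, 0.018, 0.707]
contact_force: [0.5, 0.3, 0.7]
opening: 0.006
```

Call:
send_rows([
  [[0,0,0,0.5,0,-1,1],[0,0,0,0.5,0,-1,1],[0,0,0,0.5,0,-1,1],[0,0,0,0.5,0,-1,1],[0,0,0,0.5,0,-1,1]],
])

```text
clock: 2.02
tool_pos: [0.4397, 0.2428, 0.2528]
eef_rot: [-0.707, -0.019, 0.018, 0.707]
contact_force: [0.1, -0.4, -0.9]
opening: 0.003
```

```bash
python3 - <<'E'
from h import *
s=stp(); print(s["q"].round(2))
plan(tub(-.048,0,.16),YAW)
E
```

```text
t 2.02 p [0.4397 0.2428 0.2528] F [ 0.12 -0.36 -0.87] op 0.003
[[0.999, 0.0, -0.053], [0.053, 0.0, 0.999], [0.0, -1.0, 0.0]]
[-0.38  0.54 -0.34  1.93  0.26  0.72  0.75]
t 2.02 p [0.4397 0.2428 0.2528] F [ 0.12 -0.36 -0.87] op 0.003 tgt [ 0.5091 -0.0188  0.16  ]
 world d [ 0.0694 -0.2616 -0.0928]  rot units(total) [-0.  0.  0.]  shift units start-frame [  2.78   4.64 -13.25] end-frame [  2.78   4.64 -13.24]
```

Call:
send_rows([
  [[0,0,0,0.2,0.2,-0.9,1],[0,0,0,0.2,0.2,-0.9,1],[0,0,0,0.2,0.2,-0.9,1],[0,0,0,0.2,0.2,-0.9,1],[0,0,0,0.2,0.2,-0.9,1]],
])

```text
clock: 2.43
tool_pos: [0.4641, 0.1541, 0.2327]
eef_rot: [-0.707, -0.019, 0.018, 0.707]
contact_force: [1.2, -0.0, 0.5]
opening: 0.004
```

Call:
send_rows([
  [[0,0,0,0.2,0.3,-0.9,1],[0,0,0,0.2,0.3,-0.9,1],[0,0,0,0.2,0.3,-0.9,1],[0,0,0,0.2,0.3,-0.9,1],[0,0,0,0.2,0.3,-0.9,1]],
])

```text
clock: 2.85
tool_pos: [0.4889, 0.0653, 0.2026]
eef_rot: [-0.707, -0.019, 0.018, 0.707]
contact_force: [-0.1, -0.0, 0.0]
opening: 0.003
```

Call:
send_rows([
  [[0,0,0,0.2,0.4,-0.9,1],[0,0,0,0.2,0.4,-0.9,1],[0,0,0,0.2,0.4,-0.9,1],[0,0,0,0.2,0.4,-0.9,1],[0,0,0,0,0.4,-0.6,1]],
])

```text
clock: 3.27
tool_pos: [0.5099, -0.019, 0.1623]
eef_rot: [0.707, 0.018, -0.017, -0.707]
contact_force: [-0.2, -0.5, -0.7]
opening: 0.003
```

```bash
python3 - <<'E'
from h import *
s=stp(); print(s["q"].round(2))
plan(tub(-.048,0,.132),YAW)
d=imaging.snapshot("top");cv2.imwrite("pics/a1.png",cv2.resize(d["img"][150:330,180:420],None,fx=3,fy=3)[:,:,::-1])
E
```

```text
t 3.27 p [ 0.5099 -0.019   0.1623] F [-0.15 -0.51 -0.72] op 0.003
[[0.999, 0.001, -0.05], [0.05, -0.001, 0.999], [0.001, -1.0, -0.001]]
[ 0.13  0.69 -0.3   1.99  0.4   0.51  1.17]
t 3.27 p [ 0.5099 -0.019   0.1623] F [-0.15 -0.51 -0.72] op 0.003 tgt [ 0.5091 -0.0188  0.132 ]
 world d [-0.0009  0.0002 -0.0303]  rot units(total) [ 0.01 -0.02  0.02]  shift units start-frame [-0.04  1.52  0.01] end-frame [-0.04  1.52  0.01]
```

View pics/a1.png

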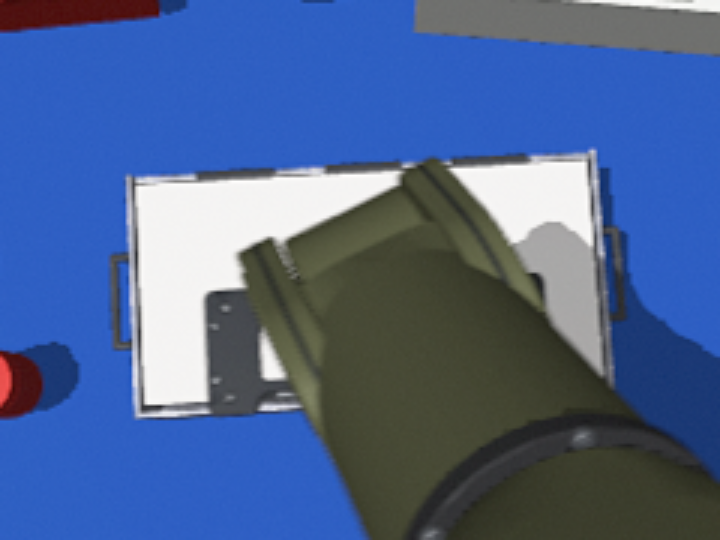

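The gripper is over the patch with the arm clear of the rim. Descending.

Call:
send_rows([
  [[0,0,0,0,0.4,0,1],[0,0,0,0,0.4,0,1],[0,0,0,0,0.3,0,1],[0,0,0,0,0.2,0,1],[0,0,0,0,0.1,0,1]],
])

```text
clock: 3.73
tool_pos: [0.5086, -0.0157, 0.1341]
eef_rot: [-0.707, -0.019, 0.02, 0.707]
contact_force: [-0.3, 0.2, -0.9]
opening: 0.006
```

Call:
send_rows([
  [[0,0,0,0,0.05,0,1],[0,0,0,0,0.05,0,1],[0,0,0,0,0.05,0,1],[0,0,0,0,0.05,0,1],[0,0,0,0,0.05,0,1]],
])

```text
clock: 4.15
tool_pos: [0.5091, -0.0169, 0.1298]
eef_rot: [-0.707, -0.019, 0.018, 0.707]
contact_force: [-0.7, -0.4, 1.6]
opening: 0.006
```

Call:
send_rows([
  [[0,0,0,0,0.05,0,1],[0,0,0,0,0.05,0,1],[0,0,0,0,0.05,0,1],[0,0,0,0,0,0,1],[0,0,0,0,0,0,1]],
])

```text
clock: 4.57
tool_pos: [0.509, -0.0169, 0.1267]
eef_rot: [-0.707, -0.019, 0.019, 0.707]
contact_force: [-0.3, 0.3, 2.7]
opening: 0.005
```

Call:
send_rows([
  [[0,0,0,0,0.04,0,1],[0,0,0,0,0.04,0,1],[0,0,0,0,0,0,1],[0,0,0,0,0,0,1],[0,0,0,0,0,0,1]],
])

```text
clock: 4.98
tool_pos: [0.509, -0.0169, 0.1251]
eef_rot: [-0.707, -0.019, 0.019, 0.707]
contact_force: [-0.2, 0.6, 2.1]
opening: 0.003
```

```bash
python3 -c "
from h import *
stp()"
```

```text
t 4.98 p [ 0.509  -0.0169  0.1251] F [-0.2   0.62  2.14] op 0.003
[[0.999, 0.0, -0.053], [0.053, 0.0, 0.999], [0.0, -1.0, 0.0]]
```

Call:
send_rows([
  [[0,0,0,0,0.04,0,1],[0,0,0,0,0.03,0,1],[0,0,0,0,0,0,1],[0,0,0,0,0,0,1],[0,0,0,0,0,0,1]],
])

```text
clock: 5.4
tool_pos: [0.509, -0.0169, 0.1237]
eef_rot: [-0.707, -0.019, 0.019, 0.707]
contact_force: [-0.2, -0.5, 2.7]
opening: 0.005
```

Call:
send_rows([
  [[0,0,0,0,0.04,0,1],[0,0,0,0,0.03,0,1],[0,0,0,0,0,0,1],[0,0,0,0,0,0,1],[0,0,0,0,0,0,1]],
])

```text
clock: 5.82
tool_pos: [0.5091, -0.0169, 0.1223]
eef_rot: [-0.707, -0.019, 0.019, 0.707]
contact_force: [0.7, -0.4, 2.4]
opening: 0.005
```

Call:
send_rows([
  [[0,0,0,0,0.03,0,1],[0,0,0,0,0.03,0,1],[0,0,0,0,0,0,1],[0,0,0,0,0,0,1],[0,0,0,0,0,0,1]],
])

```text
clock: 6.23
tool_pos: [0.5091, -0.0169, 0.1211]
eef_rot: [-0.707, -0.019, 0.018, 0.707]
contact_force: [0.6, -0.2, 2.7]
opening: 0.004
```

Call:
send_rows([
  [[0,0,0,0,0.03,0,1],[0,0,0,0,0.03,0,1],[0,0,0,0,0,0,1],[0,0,0,0,0,0,1],[0,0,0,0,0,0,1]],
])

```text
clock: 6.65
tool_pos: [0.5091, -0.0169, 0.1199]
eef_rot: [-0.707, -0.019, 0.018, 0.707]
contact_force: [2.0, -0.8, 2.6]
opening: 0.006
```

Call:
send_rows([
  [[0,0,0,0,0.03,0,1],[0,0,0,0,0.03,0,1],[0,0,0,0,0,0,1],[0,0,0,0,0,0,1],[0,0,0,0,0,0,1]],
])

```text
clock: 7.07
tool_pos: [0.5092, -0.0169, 0.1191]
eef_rot: [0.707, 0.019, -0.018, -0.707]
contact_force: [1.1, -0.7, 7.1]
opening: 0.0
```

The stop is felt: 7 N against the steady 2.6 N before. Letting go, up and back towards the robot so the lid can swing free.

Call:
send_rows([
  [[0,0,0,0,-0.3,0,1],[0,0,0,0,-0.6,0,1],[0,0,0,-0.4,-0.8,0,1],[0,0,0,-0.8,-0.8,0,1],[0,0,0,-0.8,-0.8,0,1]],
])

```text
clock: 7.48
tool_pos: [0.4674, -0.019, 0.1849]
eef_rot: [0.707, 0.018, -0.02, -0.707]
contact_force: [0.1, -0.5, -0.2]
opening: 0.003
```

Call:
send_rows([
  [[0,0,0,-0.7,-0.8,0.5,1],[0,0,0,-0.5,-0.8,0.7,1],[0,0,0,0,-0.8,1,1],[0,0,0,0,-0.8,1,1],[0,0,0,0,-0.8,1,1]],
])

```text
clock: 7.9
tool_pos: [0.4389, 0.064, 0.2652]
eef_rot: [0.707, 0.018, -0.02, -0.707]
contact_force: [0.3, -0.6, 0.5]
opening: 0.004
```

Call:
send_rows([
  [[0,0,0,0,0,1,-0.5],[0,0,0,0,0,1,-0.5],[0,0,0,0,0,1,-0.5],[0,0,0,0,0,1,-0.5],[0,0,0,0,0,1,-0.5]],
])

```text
clock: 8.32
tool_pos: [0.4339, 0.1638, 0.2644]
eef_rot: [0.707, 0.018, -0.02, -0.706]
contact_force: [0.9, 0.2, -0.1]
opening: 0.359
```

Call:
send_rows([
  [[0,0,0,0,0,1,-0.5],[0,0,0,0,0,1,-0.5],[0,0,0,0,0,1,-0.5],[0,0,0,0,0,1,-0.5],[0,0,0,0,0,1,-0.5]],
])

```text
clock: 8.73
tool_pos: [0.4288, 0.2635, 0.2642]
eef_rot: [0.708, 0.018, -0.02, -0.706]
contact_force: [0.4, 0.5, 0.1]
opening: 0.737
```

```bash
python3 - <<'E'
from h import *
s=stp(); print(s["q"].round(2))
plan([.488,.341,.16],YAW)
d=imaging.snapshot("top");cv2.imwrite("pics/a2.png",d["img"][:,:,::-1])
d=imaging.snapshot("scene");cv2.imwrite("pics/s2.png",d["img"][:,:,::-1])
E
```

```text
t 8.73 p [0.4288 0.2635 0.2642] F [0.45 0.45 0.1 ] op 0.737
[[0.999, -0.003, -0.053], [0.053, -0.002, 0.999], [-0.003, -1.0, -0.002]]
[-0.41  0.53 -0.37  1.9   0.27  0.76  0.7 ]
t 8.73 p [0.4288 0.2635 0.2642] F [0.45 0.45 0.1 ] op 0.737 tgt [0.488 0.341 0.16 ]
 world d [ 0.0592  0.0775 -0.1042]  rot units(total) [ 0.02  0.01 -0.03]  shift units start-frame [3.18 5.2  3.72] end-frame [3.16 5.21 3.72]
```

View pics/a2.png

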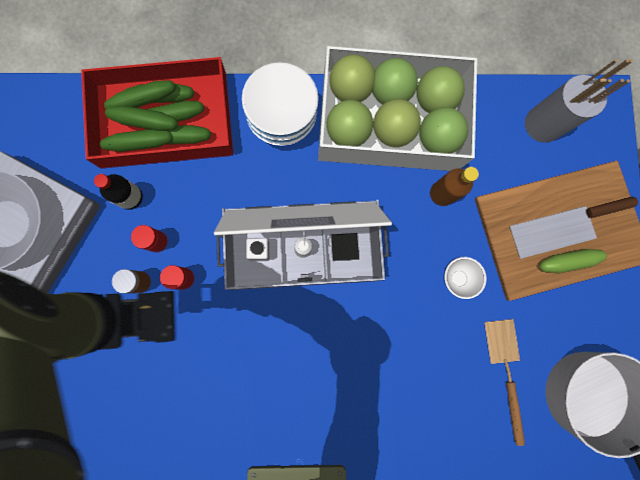

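View pics/s2.png

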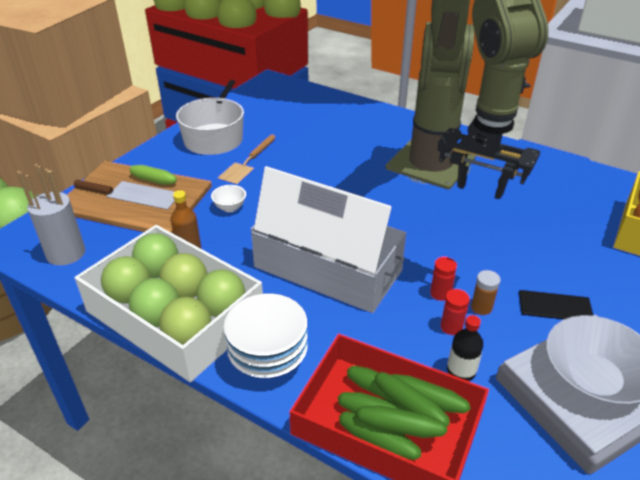

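The lid is fully open: it leans back in the scene view at (325,215) and is upright in the top view at (302,218). The tin is at (257,248) on the left and the shaker at (303,247) in the middle. The black mat at (345,247) marks the right place (place2) as empty. Moving over the jar.

```bash
python3 - <<'E'
from h import *
T=imaging.snapshot("top");hsv=cv2.cvtColor(T["img"],cv2.COLOR_RGB2HSV)
m=(T["img"].max(2)<45); m[:,:325]=0;m[:,365:]=0;m[:225]=0;m[270:]=0
for b in blobs(m,100):
    w=onz(T,b[1],.006); print(b[0],b[1],w,"tub",RT.T@(w-TO))
print(proj(T,tub(0,-.095,.006)))
for n,uv,z in(("tin",(257,248),.076),("shk",(303,246),.08)): print(n,RT.T@(onz(T,uv,z)-TO))
E
```

```text
[332 233  27  27 650] [344.64       246.43538462] [ 0.56280846 -0.11034119  0.006     ] tub [ 0.00087877 -0.09421631  0.006     ]
[345.01861989 246.80816804]
tin [0.00127475 0.09378269 0.076     ]
shk [-0.00041545 -0.00056842  0.08      ]
```

Call:
send_rows([
  [[0,0,0,0.65,0.2,0.75,-0.5],[0,0,0,0.65,0.2,0.75,-0.5],[0,0,0,0.65,0.6,0.75,-0.5],[0,0,0,0.65,0.9,0.75,-0.5],[0,0,0,0.6,0.9,0.7,-0.5]],
])

```text
clock: 9.3
tool_pos: [0.4911, 0.339, 0.2081]
eef_rot: [0.708, 0.018, -0.018, -0.706]
contact_force: [0.2, -0.5, 0.5]
opening: 0.751
```

```bash
python3 - <<'E'
from h import *
s=stp()
plan([.488,.341,.073],YAW)
d=imaging.snapshot("wrist");cv2.imwrite("pics/w3.png",d["img"][:,:,::-1])
E
```

```text
t 9.3 p [0.4911 0.339  0.2081] F [ 0.18 -0.45  0.52] op 0.751
[[0.999, -0.0, -0.051], [0.051, -0.002, 0.999], [-0.0, -1.0, -0.002]]
t 9.3 p [0.4911 0.339  0.2081] F [ 0.18 -0.45  0.52] op 0.751 tgt [0.488 0.341 0.073]
 world d [-0.0031  0.002  -0.1351]  rot units(total) [ 0.02 -0.02 -0.  ]  shift units start-frame [-0.15  6.75  0.12] end-frame [-0.15  6.75  0.11]
```

View pics/w3.png

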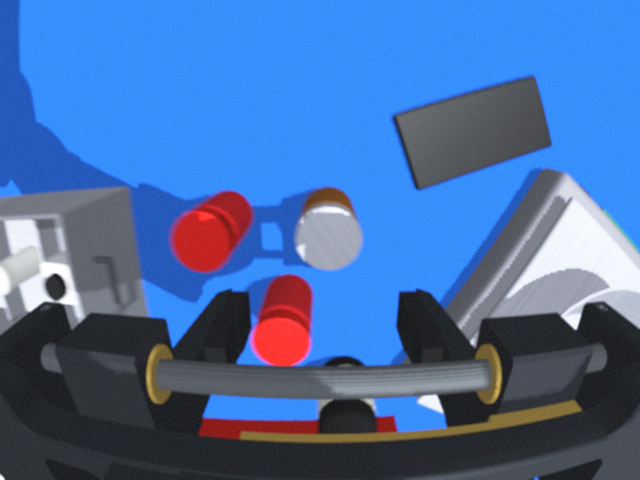

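The wrist view shows the steel cap at (328,237), with red look-alikes at (202,240) and (283,335). I'll cross-check the position from this ray.

```bash
cat >> h.py <<'E'
def wray(d,s,uv,z):
    K=d["camera_matrix"]; p=np.array([(uv[0]-K[0,2])/K[0,0],(uv[1]-K[1,2])/K[1,1]])
    th=np.linalg.norm(p); v=np.array([*(p/th*np.sin(th)),np.cos(th)])
    R=Ro.from_quat(s["eef_rot"]).as_matrix(); H=d["hand_eye"]
    c=s["tool_pos"]+R@H[:3,3]; w=R@H[:3,:3]@v
    return c+w*(z-c[2])/w[2]
E
python3 - <<'E'
from h import *
s=get_state(); d=imaging.snapshot("wrist"); hsv=cv2.cvtColor(d["img"],cv2.COLOR_RGB2HSV)
m=(hsv[...,1]<70)&(hsv[...,2]>100); m[:180]=0;m[285:]=0;m[:,280:][:, 100:]=0;m[:,:280]=0
for b in blobs(m,300): print(b[0],b[1],wray(d,s,b[1],.092))
E
```

```text
[ 290  202   67   68 3655] [322.78495212 235.81477428] [0.48672945 0.33971709 0.092     ]
```

Three rays agree on the jar at (0.487, 0.340). Descending to grasp.

Call:
send_rows([
  [[0,0,0,-0.2,0.8,0.05,-0.5],[0,0,0,0,1,0,-0.5],[0,0,0,0,1,0,-0.5],[0,0,0,0,1,0,-0.5],[0,0,0,0,1,0,-0.5]],
])

```text
clock: 9.82
tool_pos: [0.4859, 0.3388, 0.1128]
eef_rot: [0.708, 0.018, -0.018, -0.706]
contact_force: [0.5, 0.4, 0.5]
opening: 0.752
```

Call:
send_rows([
  [[0,0,0,0,0.9,0,-0.5],[0,0,0,0,0.7,0,-0.5],[0,0,0,0,0.4,0,-0.5],[0,0,0,0,0.2,0,-0.5],[0,0,0,0,0,0,-0.5]],
])

```text
clock: 10.23
tool_pos: [0.4859, 0.3401, 0.0687]
eef_rot: [0.707, 0.018, -0.019, -0.706]
contact_force: [-0.4, 0.4, 0.6]
opening: 0.748
```

Call:
send_rows([
  [[0,0,0,0,0,0,1],[0,0,0,0,0,0,1],[0,0,0,0,0,0,1],[0,0,0,0,0,0,1],[0,0,0,0,0,0,1]],
], force=15)

```text
clock: 10.65
tool_pos: [0.4866, 0.3415, 0.0696]
eef_rot: [-0.707, -0.019, 0.018, 0.707]
contact_force: [-0.2, -0.9, 4.8]
opening: 0.537
```

```bash
python3 - <<'E'
from h import *
s=stp()
d=imaging.snapshot("scene");cv2.imwrite("pics/s4.png",cv2.resize(d["img"][180:360,380:620],None,fx=3,fy=3)[:,:,::-1])
E
```

```text
t 10.65 p [0.4866 0.3415 0.0696] F [-0.22 -0.94  4.84] op 0.537
[[0.999, 0.001, -0.052], [0.052, 0.001, 0.999], [0.001, -1.0, 0.0]]
```

View pics/s4.png

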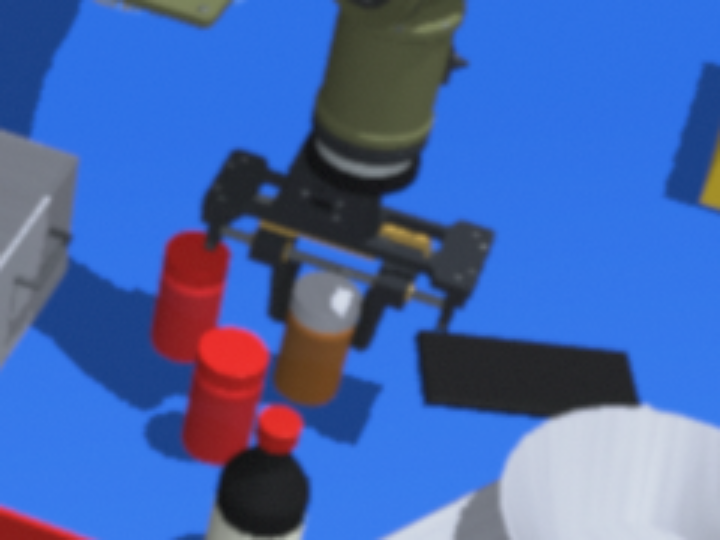

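Gripped: the opening is 47 mm on a 48 mm jar. Lifting.

Call:
send_rows([
  [[0,0,0,0,-0.3,0,1],[0,0,0,0,-0.5,0,1],[0,0,0,0,-0.7,0,1],[0,0,0,0,-0.8,0,1],[0,0,0,0,-0.8,0,1]],
], force=20)

```text
clock: 11.12
tool_pos: [0.4857, 0.3413, 0.1316]
eef_rot: [0.707, 0.018, -0.019, -0.707]
contact_force: [0.6, 0.2, -2.1]
opening: 0.534
```

Call:
send_rows([
  [[0,0,0,0,-0.9,0,1],[0,0,0,0,-0.9,0,1],[0,0,0,0,-0.9,0,1],[0,0,0,0,-0.9,0,1],[0,0,0,0,-0.9,0,1]],
])

```text
clock: 11.53
tool_pos: [0.4856, 0.3412, 0.2221]
eef_rot: [-0.707, -0.019, 0.019, 0.707]
contact_force: [-0.5, 0.2, -2.7]
opening: 0.536
```

```bash
python3 - <<'E'
from h import *
s=stp()
plan(tub(-.005,-.095,.22),YAW)
E
```

```text
t 11.53 p [0.4856 0.3412 0.2221] F [-0.55  0.24 -2.69] op 0.536
[[0.999, -0.0, -0.053], [0.053, 0.0, 0.999], [-0.0, -1.0, 0.0]]
t 11.53 p [0.4856 0.3412 0.2221] F [-0.55  0.24 -2.69] op 0.536 tgt [ 0.557  -0.1114  0.22  ]
 world d [ 0.0714 -0.4527 -0.0021]  rot units(total) [-0.    0.01 -0.01]  shift units start-frame [  2.37   0.1  -22.79] end-frame [  2.38   0.11 -22.79]
```

Call:
send_rows([
  [[0,0,0,0,0,-0.5,1],[0,0,0,0,0,-0.8,1],[0,0,0,0,0,-0.9,1],[0,0,0,0,0,-0.9,1],[0,0,0,0,0,-0.9,1]],
])

```text
clock: 11.95
tool_pos: [0.4895, 0.2594, 0.2199]
eef_rot: [0.707, 0.018, -0.019, -0.706]
contact_force: [0.4, 0.2, -1.8]
opening: 0.534
```

Call:
send_rows([
  [[0,0,0,0.1,0,-0.9,1],[0,0,0,0.1,0,-0.9,1],[0,0,0,0.1,0,-0.9,1],[0,0,0,0.1,0,-0.9,1],[0,0,0,0.1,0,-0.9,1]],
])

```text
clock: 12.37
tool_pos: [0.5042, 0.1701, 0.22]
eef_rot: [0.707, 0.018, -0.019, -0.707]
contact_force: [-0.6, -0.3, -1.2]
opening: 0.534
```

Call:
send_rows([
  [[0,0,0,0.1,0,-0.9,1],[0,0,0,0.1,0,-0.9,1],[0,0,0,0.1,0,-0.9,1],[0,0,0,0.1,0,-0.9,1],[0,0,0,0.1,0,-0.9,1]],
])

```text
clock: 12.78
tool_pos: [0.5187, 0.0808, 0.22]
eef_rot: [0.707, 0.018, -0.019, -0.707]
contact_force: [0.1, 0.6, -0.8]
opening: 0.534
```

Call:
send_rows([
  [[0,0,0,0.1,0,-0.9,1],[0,0,0,0.1,0,-0.9,1],[0,0,0,0.1,0,-0.9,1],[0,0,0,0.1,0,-0.9,1],[0,0,0,0.1,0,-0.9,1]],
])

```text
clock: 13.2
tool_pos: [0.5333, -0.0083, 0.22]
eef_rot: [0.707, 0.018, -0.019, -0.707]
contact_force: [-0.3, 1.1, -2.4]
opening: 0.535
```

Call:
send_rows([
  [[0,0,0,0.2,0,-0.9,1],[0,0,0,0.2,0,-0.9,1],[0,0,0,0.2,0,-0.8,1],[0,0,0,0.1,0,-0.6,1],[0,0,0,0.1,0,-0.4,1]],
])

```text
clock: 13.62
tool_pos: [0.5533, -0.0799, 0.22]
eef_rot: [0.707, 0.017, -0.019, -0.707]
contact_force: [0.1, -0.6, -2.0]
opening: 0.533
```

```bash
python3 - <<'E'
from h import *
s=stp(); print(s["q"].round(2))
plan(tub(-.005,-.095,.075),YAW)
d=imaging.snapshot("wrist");cv2.imwrite("pics/w5.png",d["img"][:,:,::-1])
d=imaging.snapshot("scene");cv2.imwrite("pics/s5.png",cv2.resize(d["img"][100:340,160:480],None,fx=2.4,fy=2.4)[:,:,::-1])
E
```

```text
t 13.62 p [ 0.5533 -0.0799  0.22  ] F [ 0.06 -0.58 -1.97] op 0.533
[[0.999, -0.002, -0.05], [0.05, -0.001, 0.999], [-0.002, -1.0, -0.001]]
[ 0.3   0.67 -0.4   1.79  0.36  0.76  1.33]
t 13.62 p [ 0.5533 -0.0799  0.22  ] F [ 0.06 -0.58 -1.97] op 0.533 tgt [ 0.557  -0.1114  0.075 ]
 world d [ 0.0037 -0.0315 -0.145 ]  rot units(total) [ 0.01 -0.02 -0.02]  shift units start-frame [ 0.12  7.25 -1.58] end-frame [ 0.1   7.25 -1.58]
```

View pics/s5.png

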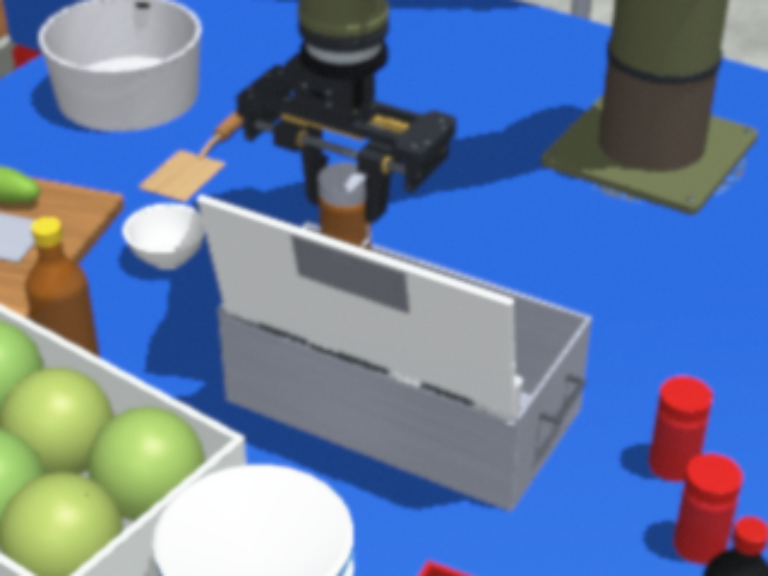

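View pics/w5.png

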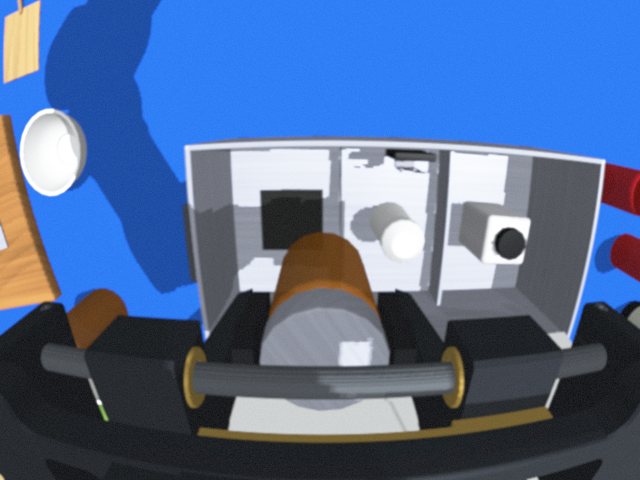

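The jar hangs upright at wrist (325,330). The tin (510,243) and shaker (403,240) stand apart from it, and the mat is at (292,218). Shifting over the place, then down.

Call:
send_rows([
  [[0,0,0,0.1,0,-0.6,1],[0,0,0,0,0,-0.5,1],[0,0,0,0,0.2,-0.4,1],[0,0,0,0,0.5,-0.1,1],[0,0,0,0,0.8,0,1]],
])

```text
clock: 14.13
tool_pos: [0.5586, -0.1108, 0.1908]
eef_rot: [0.707, 0.019, -0.017, -0.707]
contact_force: [0.4, 0.1, -2.1]
opening: 0.535
```

Call:
send_rows([
  [[0,0,0,0,0.9,0,1],[0,0,0,0,0.9,0,1],[0,0,0,0,0.9,0,1],[0,0,0,0,0.7,0,1],[0,0,0,0,0.5,0,1]],
])

```text
clock: 14.55
tool_pos: [0.5567, -0.1091, 0.1105]
eef_rot: [-0.707, -0.018, 0.02, 0.707]
contact_force: [0.1, 0.1, -1.5]
opening: 0.534
```

```bash
python3 - <<'E'
from h import *
s=stp(); plan(tub(-.005,-.095,.075),YAW)
E
```

```text
t 14.55 p [ 0.5567 -0.1091  0.1105] F [ 0.07  0.1  -1.47] op 0.534
[[0.999, -0.003, -0.053], [0.053, 0.001, 0.999], [-0.003, -1.0, 0.001]]
t 14.55 p [ 0.5567 -0.1091  0.1105] F [ 0.07  0.1  -1.47] op 0.534 tgt [ 0.557  -0.1114  0.075 ]
 world d [ 0.0003 -0.0023 -0.0355]  rot units(total) [-0.01  0.01 -0.03]  shift units start-frame [ 0.01  1.77 -0.12] end-frame [ 0.01  1.77 -0.12]
```

Call:
send_rows([
  [[0,0,0,0,0.5,-0.1,1],[0,0,0,0,0.4,0,1],[0,0,0,0,0.3,0,1],[0,0,0,0,0.1,0,1],[0,0,0,0,0.1,0,1]],
])

```text
clock: 14.97
tool_pos: [0.5582, -0.1114, 0.0847]
eef_rot: [-0.707, -0.019, 0.018, 0.707]
contact_force: [-0.3, 0.2, -1.2]
opening: 0.537
```

Call:
send_rows([
  [[0,0,0,0,0.1,0,1],[0,0,0,0,0.05,0,1],[0,0,0,0,0.05,0,1],[0,0,0,0,0,0,1],[0,0,0,0,0,0,1]],
])

```text
clock: 15.38
tool_pos: [0.5581, -0.1114, 0.0809]
eef_rot: [-0.707, -0.019, 0.018, 0.707]
contact_force: [0.3, -0.6, -1.8]
opening: 0.534
```

Call:
send_rows([
  [[0,0,0,0,0.05,0,1],[0,0,0,0,0.05,0,1],[0,0,0,0,0.05,0,1],[0,0,0,0,0.05,0,1],[0,0,0,0,0,0,1]],
])

```text
clock: 15.8
tool_pos: [0.5578, -0.1114, 0.0765]
eef_rot: [-0.707, -0.019, 0.019, 0.707]
contact_force: [0.0, 0.1, -2.1]
opening: 0.533
```

Call:
send_rows([
  [[0,0,0,0,0.03,0,1],[0,0,0,0,0.03,0,1],[0,0,0,0,0,0,1],[0,0,0,0,0,0,1],[0,0,0,0,0,0,1]],
])

```text
clock: 16.22
tool_pos: [0.558, -0.1114, 0.0755]
eef_rot: [-0.707, -0.019, 0.019, 0.707]
contact_force: [-0.5, -1.0, -1.8]
opening: 0.532
```

Call:
send_rows([
  [[0,0,0,0,0.03,0,1],[0,0,0,0,0.03,0,1],[0,0,0,0,0.03,0,1],[0,0,0,0,0,0,1],[0,0,0,0,0,0,1]],
])

```text
clock: 16.63
tool_pos: [0.5583, -0.1115, 0.0746]
eef_rot: [0.707, 0.019, -0.018, -0.707]
contact_force: [0.1, -0.0, 7.2]
opening: 0.535
```

Floor felt: the force went from -2 N hanging to +7 N. Opening gently, then up.

Call:
send_rows([
  [[0,0,0,0,-0.02,0,-0.05],[0,0,0,0,0,0,-0.15],[0,0,0,0,0,0,-0.3],[0,0,0,0,0,0,-0.4],[0,0,0,0,0,0,-0.4]],
])

```text
clock: 17.05
tool_pos: [0.558, -0.1114, 0.074]
eef_rot: [-0.707, -0.019, 0.019, 0.707]
contact_force: [-0.2, -0.2, 0.1]
opening: 0.7
```

Call:
send_rows([
  [[0,0,0,0,0,0,-0.4],[0,0,0,0,-0.3,0,-0.4],[0,0,0,0,-0.6,0,-0.4],[0,0,0,0,-0.9,0,-0.4],[0,0,0,0,-0.9,0,-0.4]],
])

```text
clock: 17.47
tool_pos: [0.5578, -0.1113, 0.1294]
eef_rot: [-0.707, -0.019, 0.019, 0.707]
contact_force: [0.8, 0.9, 0.4]
opening: 0.701
```

```bash
python3 - <<'E'
from h import *
s=stp()
d=imaging.snapshot("wrist");cv2.imwrite("pics/w6.png",d["img"][:,:,::-1])
E
```

```text
t 17.47 p [ 0.5578 -0.1113  0.1294] F [0.8  0.9  0.38] op 0.701
[[0.999, -0.0, -0.053], [0.053, 0.0, 0.999], [-0.0, -1.0, 0.0]]
```

View pics/w6.png

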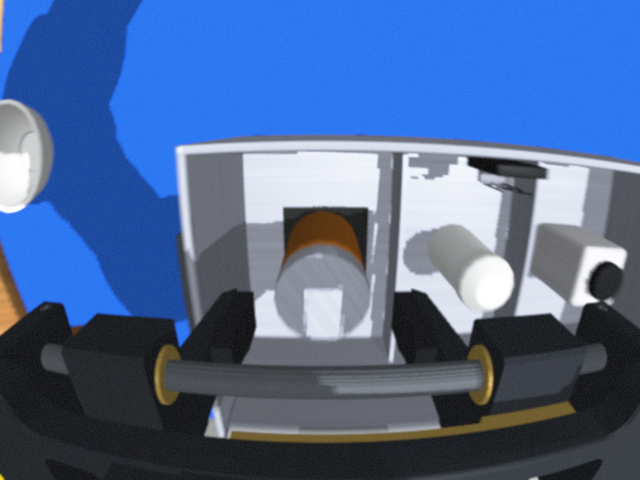

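The jar stands upright and free at wrist (322,290) on the mat, and the other two are undisturbed. I'll rise, cross over the open lid, and come down behind it with the jaws shut.

Call:
send_rows([
  [[0,0,0,0,-0.9,0,-0.4],[0,0,0,0,-0.9,0,-0.4],[0,0,0,0,-0.9,0,1],[0,0,0,0,-0.9,0,1],[0,0,0,0,-0.9,0.5,1]],
])

```text
clock: 17.93
tool_pos: [0.5572, -0.1038, 0.2197]
eef_rot: [0.708, 0.018, -0.017, -0.706]
contact_force: [0.4, 0.3, 0.3]
opening: 0.498
```

Call:
send_rows([
  [[0,0,0,0,-1,0.8,1],[0,0,0,0,-1,0.9,1],[0,0,0,0,-1,0.9,1],[0,0,0,0,-0.9,0.9,1],[0,0,0,0,-0.6,0.8,1]],
])

```text
clock: 18.35
tool_pos: [0.5532, -0.0141, 0.3109]
eef_rot: [-0.707, -0.02, 0.018, 0.707]
contact_force: [1.3, -1.1, 0.2]
opening: 0.123
```

```bash
python3 - <<'E'
from h import *
s=stp(); plan(tub(.14,0,.305),YAW)
T=imaging.snapshot("top");cv2.imwrite("pics/a7.png",T["img"][:,:,::-1])
E
```

```text
t 18.35 p [ 0.5532 -0.0141  0.3109] F [ 1.26 -1.12  0.16] op 0.123
[[0.999, 0.003, -0.053], [0.053, 0.001, 0.999], [0.003, -1.0, 0.0]]
t 18.35 p [ 0.5532 -0.0141  0.3109] F [ 1.26 -1.12  0.16] op 0.123 tgt [ 0.6968 -0.009   0.305 ]
 world d [ 0.1436  0.0051 -0.0059]  rot units(total) [-0.    0.01  0.04]  shift units start-frame [ 7.18  0.32 -0.13] end-frame [ 7.19  0.3  -0.12]
```

View pics/a7.png

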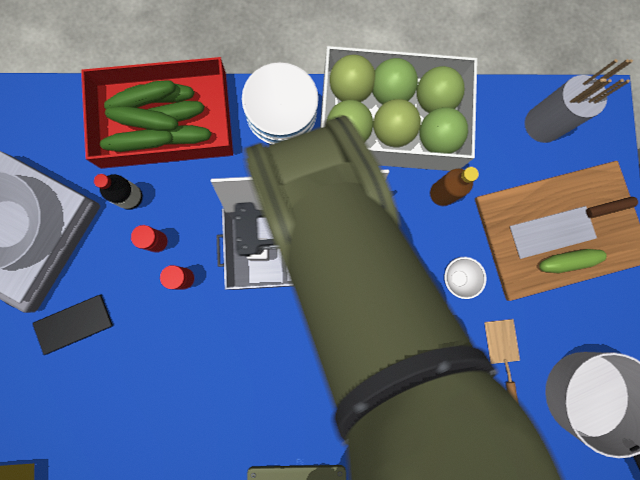

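Call:
send_rows([
  [[0,0,0,0.6,0,0,1],[0,0,0,0.8,0,0,1],[0,0,0,0.9,0,0,1],[0,0,0,0.9,0,0,1],[0,0,0,0.9,0,0,1]],
])

```text
clock: 18.82
tool_pos: [0.6352, -0.0122, 0.3081]
eef_rot: [0.707, 0.018, -0.019, -0.707]
contact_force: [-0.1, 0.1, 0.4]
opening: 0.004
```

Call:
send_rows([
  [[0,0,0,0.9,0,0,1],[0,0,0,0.9,0,0,1],[0,0,0,0.8,0,0,1],[0,0,0,0.5,0,0,1],[0,0,0,0,0,0,1]],
])

```text
clock: 19.23
tool_pos: [0.6978, -0.0086, 0.3072]
eef_rot: [-0.707, -0.018, 0.018, 0.707]
contact_force: [-0.1, 0.3, -1.2]
opening: 0.009
```

```bash
python3 - <<'E'
from h import *
s=stp(); plan(tub(.14,0,.229),YAW)
T=imaging.snapshot("scene");cv2.imwrite("pics/s8.png",T["img"][:,:,::-1])
for n,X in (("lidtopmid",tub(.100,0,.256)),("tip",s["tool_pos"]-[0,0,.014]),("L",tub(.1,.15,.256)),("R",tub(.1,-.15,.256))): print(n,proj(T,X))
E
```

```text
t 19.23 p [ 0.6978 -0.0086  0.3072] F [-0.13  0.27 -1.24] op 0.009
[[0.999, 0.0, -0.052], [0.052, 0.0, 0.999], [0.0, -1.0, 0.0]]
t 19.23 p [ 0.6978 -0.0086  0.3072] F [-0.13  0.27 -1.24] op 0.009 tgt [ 0.6968 -0.009   0.229 ]
 world d [-0.001  -0.0003 -0.0782]  rot units(total) [-0. -0.  0.]  shift units start-frame [-0.05  3.91 -0.01] end-frame [-0.05  3.91 -0.01]
lidtopmid [304.5858116 200.0840649]
tip [293.52845714 195.2805919 ]
L [372.88215331 222.77835429]
R [242.12334759 179.32832311]
```

View pics/s8.png

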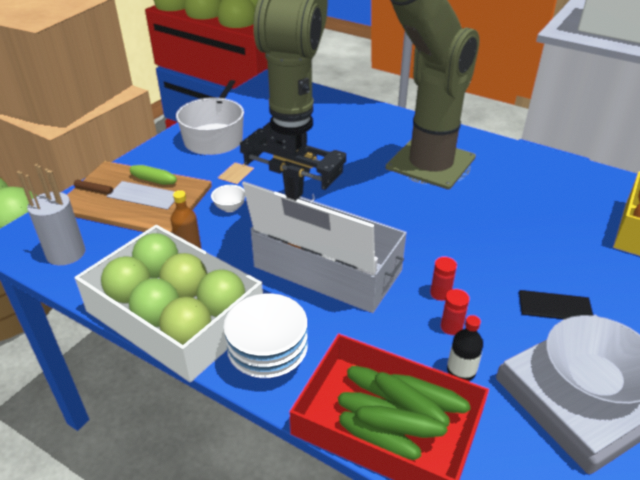

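The lid's top corners at (373,225) and (245,184) agree with the calculated fully open lid to a few pixels, and the fingertip is behind it. Lowering.

Call:
send_rows([
  [[0,0,0,0,0.7,0,1],[0,0,0,0,0.9,0,1],[0,0,0,0,0.9,0,1],[0,0,0,0,0.8,0,1],[0,0,0,0,0.5,0,1]],
])

```text
clock: 19.7
tool_pos: [0.6948, -0.0088, 0.2304]
eef_rot: [0.707, 0.017, -0.02, -0.707]
contact_force: [-0.1, -0.3, -0.2]
opening: 0.007
```

Call:
send_rows([
  [[0,0,0,-0.2,0.1,0,1],[0,0,0,-0.3,0,0,1],[0,0,0,-0.3,0,0,1],[0,0,0,-0.3,0,0,1],[0,0,0,-0.3,0,0,1]],
])

```text
clock: 20.12
tool_pos: [0.6691, -0.0094, 0.2316]
eef_rot: [-0.707, -0.02, 0.017, 0.707]
contact_force: [2.4, 0.2, 1.4]
opening: 0.006
```

```bash
python3 - <<'E'
from h import *
s=stp(); print(RT.T@(s["tool_pos"]-TO))
T=imaging.snapshot("scene");cv2.imwrite("pics/s9.png",cv2.resize(T["img"][100:320,200:480],None,fx=2.7,fy=2.7)[:,:,::-1])
E
```

```text
t 20.12 p [ 0.6691 -0.0094  0.2316] F [2.37 0.19 1.42] op 0.006
[[0.999, 0.003, -0.053], [0.053, 0.0, 0.999], [0.003, -1.0, 0.0]]
[0.11226473 0.00103972 0.23158739]
```

View pics/s9.png

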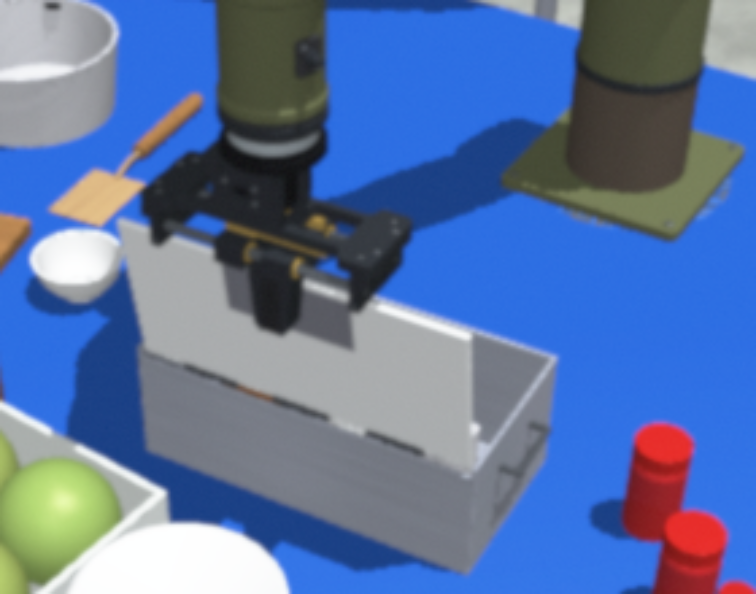

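```bash
python3 - <<'E'
import numpy as np
prev=np.array([112.3,231.6])
for th in [95,90,80,70,60,50,40,30,20,10,5,0]:
    t=np.radians(th); r=106+20*(1-th/90)
    if th>90:r=106
    p=np.array([74-r*np.cos(t)+3*np.sin(t)+9, 112+r*np.sin(t)+3*np.cos(t)+14])
    d=(p-prev)/20; print(th,p.round(1),"dx",d[0].round(2),"dy(tool)",(-d[1]).round(2)); prev=p
E
```

```text
95 [ 95.2 231.3] dx -0.85 dy(tool) 0.01
90 [ 86. 232.] dx -0.46 dy(tool) -0.03
80 [ 67.2 233.1] dx -0.94 dy(tool) -0.05
70 [ 48.  230.8] dx -0.96 dy(tool) 0.11
60 [ 29.3 225.1] dx -0.94 dy(tool) 0.29
50 [ 11.4 215.9] dx -0.89 dy(tool) 0.46
40 [ -4.8 203.6] dx -0.81 dy(tool) 0.62
30 [-18.8 188.3] dx -0.7 dy(tool) 0.77
20 [-30.2 170.4] dx -0.57 dy(tool) 0.89
10 [-38.4 150.4] dx -0.41 dy(tool) 1.0
5 [-41.2 139.9] dx -0.14 dy(tool) 0.53
0 [-43. 129.] dx -0.09 dy(tool) 0.54
```

Call:
send_rows([
  [[0,0,0,-0.35,0,0,1],[0,0,0,-0.35,0,0,1],[0,0,0,-0.35,0,0,1],[0,0,0,-0.35,0,0,1],[0,0,0,-0.35,0,0,1]],
])

```text
clock: 20.58
tool_pos: [0.6335, -0.0113, 0.2302]
eef_rot: [-0.707, -0.019, 0.018, 0.707]
contact_force: [3.3, 0.1, -0.7]
opening: 0.005
```

```bash
python3 - <<'E'
from h import *
s=stp(); print(RT.T@(s["tool_pos"]-TO))
E
```

```text
t 20.58 p [ 0.6335 -0.0113  0.2302] F [ 3.31  0.12 -0.68] op 0.005
[[0.999, 0.001, -0.053], [0.053, 0.0, 0.999], [0.001, -1.0, 0.0]]
[0.07666532 0.00103278 0.23022615]
```

Call:
send_rows([
  [[0,0,0,-0.3,-0.03,0,1],[0,0,0,-0.3,0,0,1],[0,0,0,-0.3,0,0,1],[0,0,0,-0.3,0,0,1],[0,0,0,-0.3,0.03,0,1]],
])

```text
clock: 21.0
tool_pos: [0.6033, -0.0129, 0.2301]
eef_rot: [-0.707, -0.019, 0.019, 0.707]
contact_force: [3.7, 0.0, -1.3]
opening: 0.004
```

Call:
send_rows([
  [[0,0,0,-0.3,0.08,0,1],[0,0,0,-0.3,0.09,0,1],[0,0,0,-0.3,0.1,0,1],[0,0,0,-0.3,0.14,0,1],[0,0,0,-0.3,0.15,0,1]],
])

```text
clock: 21.42
tool_pos: [0.5734, -0.0145, 0.2188]
eef_rot: [-0.707, -0.019, 0.018, 0.707]
contact_force: [2.1, 0.0, 0.4]
opening: 0.008
```

```bash
python3 - <<'E'
from h import *
s=stp(); print(RT.T@(s["tool_pos"]-TO))
E
```

```text
t 21.42 p [ 0.5734 -0.0145  0.2188] F [2.11 0.01 0.39] op 0.008
[[0.999, 0.0, -0.053], [0.053, 0.0, 0.999], [0.0, -1.0, 0.0]]
[0.01651205 0.00098628 0.21875427]
```

Call:
send_rows([
  [[0,0,0,-0.27,0.15,0,1],[0,0,0,-0.27,0.18,0,1],[0,0,0,-0.26,0.2,0,1],[0,0,0,-0.25,0.22,0,1],[0,0,0,-0.23,0.24,0,1]],
])

```text
clock: 21.83
tool_pos: [0.5479, -0.0158, 0.1988]
eef_rot: [-0.707, -0.019, 0.019, 0.707]
contact_force: [1.8, -0.5, 0.6]
opening: 0.007
```

Call:
send_rows([
  [[0,0,0,-0.2,0.2,0,1],[0,0,0,-0.18,0.21,0,1],[0,0,0,-0.17,0.21,0,1],[0,0,0,-0.16,0.21,0,1],[0,0,0,-0.15,0.22,0,1]],
])

```text
clock: 22.25
tool_pos: [0.5308, -0.0167, 0.1777]
eef_rot: [-0.707, -0.019, 0.019, 0.707]
contact_force: [2.0, 0.7, 0.9]
opening: 0.002
```

```bash
python3 - <<'E'
from h import *
s=stp(); print(RT.T@(s["tool_pos"]-TO))
T=imaging.snapshot("scene");cv2.imwrite("pics/s10.png",cv2.resize(T["img"][100:320,200:480],None,fx=2.7,fy=2.7)[:,:,::-1])
E
```

```text
t 22.25 p [ 0.5308 -0.0167  0.1777] F [2.04 0.69 0.86] op 0.002
[[0.999, -0.0, -0.053], [0.053, 0.0, 0.999], [-0.0, -1.0, 0.0]]
[-0.02620059  0.00096591  0.17771579]
```

View pics/s10.png

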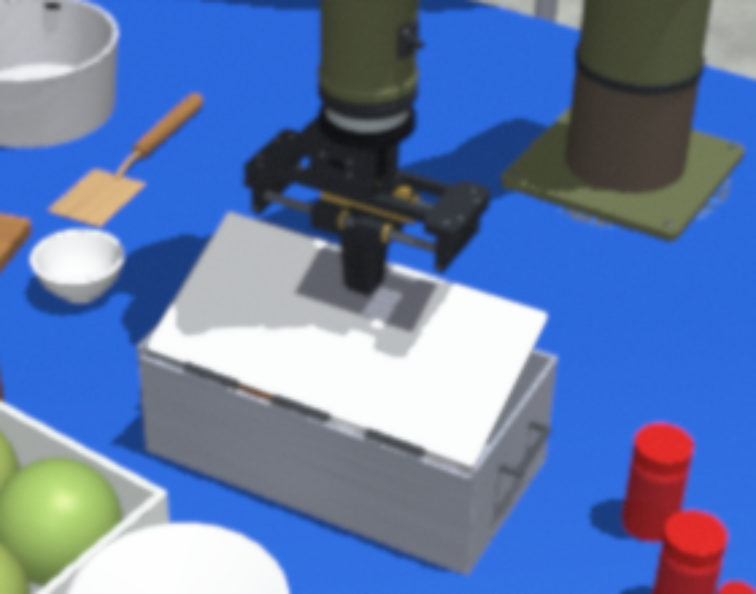

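The lid is coming down, held by the fingertip on the patch, with the tip at about (365,285) in the crop. Continuing down.

Call:
send_rows([
  [[0,0,0,-0.14,0.25,0,1],[0,0,0,-0.13,0.26,0,1],[0,0,0,-0.12,0.27,0,1],[0,0,0,-0.11,0.28,0,1],[0,0,0,-0.1,0.28,0,1]],
])

```text
clock: 22.72
tool_pos: [0.5193, -0.0173, 0.1508]
eef_rot: [-0.707, -0.019, 0.018, 0.707]
contact_force: [1.8, 0.4, 1.7]
opening: 0.007
```

Call:
send_rows([
  [[0,0,0,-0.1,0.2,0,1],[0,0,0,-0.1,0.2,0,1],[0,0,0,-0.08,0.15,0,1],[0,0,0,-0.06,0.15,0,1],[0,0,0,-0.06,0.1,0,1]],
])

```text
clock: 23.13
tool_pos: [0.511, -0.0177, 0.135]
eef_rot: [-0.707, -0.019, 0.019, 0.707]
contact_force: [1.8, 0.4, 2.7]
opening: 0.006
```

```bash
python3 - <<'E'
from h import *
s=stp(); print(RT.T@(s["tool_pos"]-TO))
E
```

```text
t 23.13 p [ 0.511  -0.0177  0.135 ] F [1.76 0.45 2.73] op 0.006
[[0.999, -0.0, -0.053], [0.053, 0.0, 0.999], [-0.0, -1.0, 0.0]]
[-0.04604903  0.00096828  0.1349732 ]
```

Now the press: 1 mm steps, watching for the stop.

Call:
send_rows([
  [[0,0,0,0,0.1,0,1],[0,0,0,0,0.1,0,1],[0,0,0,0,0.08,0,1],[0,0,0,0,0.05,0,1],[0,0,0,0,0.03,0,1]],
])

```text
clock: 23.55
tool_pos: [0.5106, -0.0178, 0.1279]
eef_rot: [0.707, 0.018, -0.019, -0.707]
contact_force: [-0.2, 1.5, 2.3]
opening: -0.001
```

Call:
send_rows([
  [[0,0,0,0,0.04,0,1],[0,0,0,0,0.04,0,1],[0,0,0,0,0.04,0,1],[0,0,0,0,0,0,1],[0,0,0,0,0,0,1]],
])

```text
clock: 23.97
tool_pos: [0.5107, -0.0178, 0.1256]
eef_rot: [0.707, 0.018, -0.019, -0.707]
contact_force: [-2.1, 1.0, 1.6]
opening: 0.003
```

Call:
send_rows([
  [[0,0,0,0,0.03,0,1],[0,0,0,0,0.03,0,1],[0,0,0,0,0,0,1],[0,0,0,0,0,0,1],[0,0,0,0,0,0,1]],
])

```text
clock: 24.38
tool_pos: [0.5111, -0.0179, 0.1245]
eef_rot: [0.707, 0.018, -0.019, -0.707]
contact_force: [-1.8, 1.2, 3.1]
opening: 0.007
```

Call:
send_rows([
  [[0,0,0,0,0.03,0,1],[0,0,0,0,0.02,0,1],[0,0,0,0,0,0,1],[0,0,0,0,0,0,1],[0,0,0,0,0,0,1]],
])

```text
clock: 24.8
tool_pos: [0.5112, -0.0179, 0.1235]
eef_rot: [0.707, 0.019, -0.019, -0.707]
contact_force: [-2.5, -0.8, 2.2]
opening: 0.003
```

Call:
send_rows([
  [[0,0,0,0,0.03,0,1],[0,0,0,0,0.03,0,1],[0,0,0,0,0,0,1],[0,0,0,0,0,0,1],[0,0,0,0,0,0,1]],
])

```text
clock: 25.22
tool_pos: [0.5112, -0.0179, 0.1223]
eef_rot: [0.707, 0.019, -0.019, -0.707]
contact_force: [-2.0, -0.2, 2.7]
opening: 0.007
```

Call:
send_rows([
  [[0,0,0,0,0.03,0,1],[0,0,0,0,0.03,0,1],[0,0,0,0,0,0,1],[0,0,0,0,0,0,1],[0,0,0,0,0,0,1]],
])

```text
clock: 25.63
tool_pos: [0.5112, -0.0179, 0.1212]
eef_rot: [0.707, 0.019, -0.019, -0.707]
contact_force: [-2.6, -0.8, 4.7]
opening: 0.007
```

Call:
send_rows([
  [[0,0,0,0,0.02,0,1],[0,0,0,0,0,0,1],[0,0,0,0,0,0,1],[0,0,0,0,0,0,1],[0,0,0,0,0,0,1]],
])

```text
clock: 26.05
tool_pos: [0.5112, -0.0179, 0.121]
eef_rot: [0.707, 0.019, -0.018, -0.707]
contact_force: [-2.8, 0.2, 7.6]
opening: 0.011
```

The stop is felt: 7.6 N, with the tip no longer following. Letting go gently.

Call:
send_rows([
  [[0,0,0,0,-0.05,0,1],[0,0,0,0,-0.1,0,1],[0,0,0,0,-0.15,0,1],[0,0,0,0,-0.2,0,1],[0,0,0,0,-0.2,0,1]],
])

```text
clock: 26.47
tool_pos: [0.5118, -0.0175, 0.135]
eef_rot: [-0.707, -0.019, 0.018, 0.707]
contact_force: [-0.3, 0.2, 0.2]
opening: 0.012
```

Call:
send_rows([
  [[0,0,0,0,-0.2,0,1],[0,0,0,0,-0.3,0,1],[0,0,0,0,-0.5,0,1],[0,0,0,0,-0.5,0,1],[0,0,0,0,-0.5,0,1]],
])

```text
clock: 26.88
tool_pos: [0.5114, -0.0177, 0.1759]
eef_rot: [-0.707, -0.019, 0.018, 0.707]
contact_force: [0.4, 0.4, -0.1]
opening: 0.006
```

```bash
python3 - <<'E'
from h import *
s=stp()
T=imaging.snapshot("scene");cv2.imwrite("pics/s11.png",cv2.resize(T["img"][100:320,200:480],None,fx=2.7,fy=2.7)[:,:,::-1])
E
```

```text
t 26.88 p [ 0.5114 -0.0177  0.1759] F [ 0.38  0.35 -0.06] op 0.006
[[0.999, 0.001, -0.053], [0.053, 0.0, 0.999], [0.001, -1.0, 0.0]]
```

View pics/s11.png

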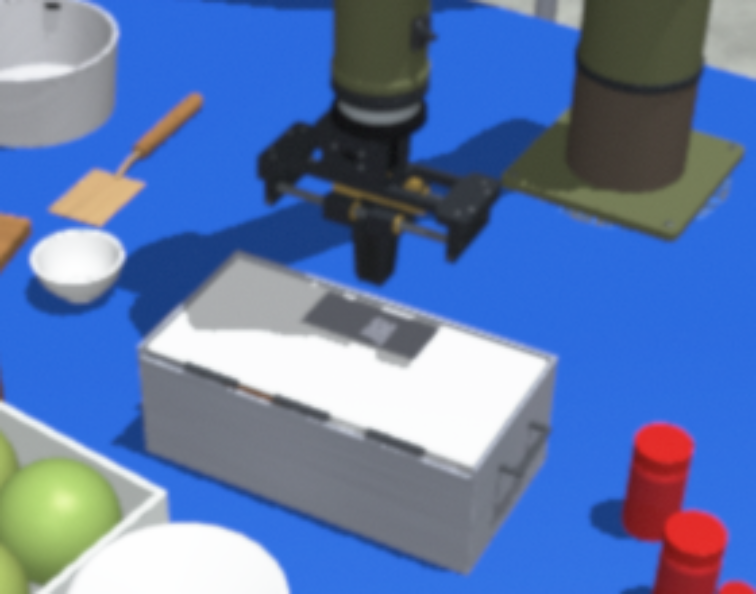

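Latched: the lid lies flush with the fingers well clear at (375,260). I'll back off, wait a little, and check again before handing in.

Call:
send_rows([
  [[0,0,0,-0.3,-0.5,0,1],[0,0,0,-0.5,-0.5,0,1],[0,0,0,-0.5,-0.5,0,1],[0,0,0,-0.5,-0.5,0,1],[0,0,0,-0.3,-0.3,0,1]],
])

```text
clock: 27.35
tool_pos: [0.4678, -0.0201, 0.2218]
eef_rot: [0.707, 0.019, -0.019, -0.707]
contact_force: [-0.1, -0.3, 0.8]
opening: 0.006
```

Call:
send_rows([
  [[0,0,0,0,0,1,1],[0,0,0,0,0,1,1],[0,0,0,0,0,1,1],[0,0,0,0,0,1,1],[0,0,0,0,0,1,1]],
])

```text
clock: 27.77
tool_pos: [0.4636, 0.0807, 0.221]
eef_rot: [-0.707, -0.019, 0.019, 0.707]
contact_force: [1.2, 0.8, -0.5]
opening: 0.006
```

Call:
send_rows([
  [[0,0,0,0,0,0.8,1],[0,0,0,0,0,0.4,1],[0,0,0,0,0,0,1],[0,0,0,0,0,0,1],[0,0,0,0,0,0,1]],
])

```text
clock: 28.18
tool_pos: [0.4626, 0.1024, 0.2206]
eef_rot: [0.707, 0.018, -0.018, -0.706]
contact_force: [0.2, -0.6, -0.5]
opening: 0.009
```

```bash
python3 - <<'E'
from h import *
s=stp()
T=imaging.snapshot("top");cv2.imwrite("pics/a12.png",T["img"][:,:,::-1])
E
```

```text
t 28.18 p [0.4626 0.1024 0.2206] F [ 0.21 -0.56 -0.52] op 0.009
[[0.999, -0.0, -0.051], [0.051, -0.001, 0.999], [-0.001, -1.0, -0.001]]
```

View pics/a12.png

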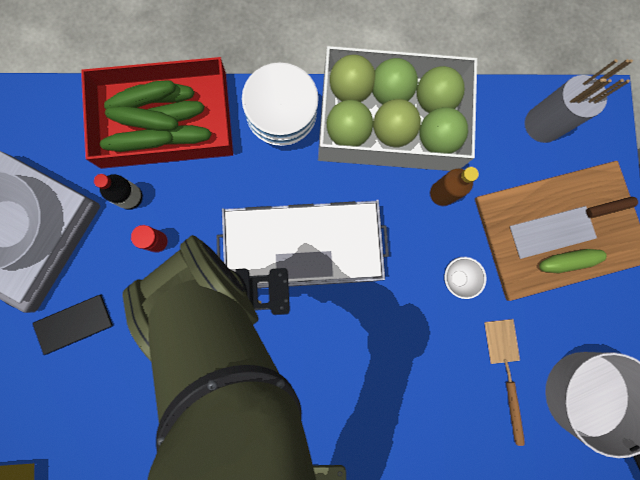

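The lid is still flush 1.7 s after release, with the same rectangle (223,209)–(384,279) as at the start. The bottles and bowl are at the same pixels, and the arm touches nothing. Handing in.

```bash
python3 -c "
from plant import job
print(job.finish_job())"
```

```text
the job is handed in; nothing more can be done
None
```

The jar is in the empty right-hand place of the box and the lid is shut and latched. I handed the job in at about 28 s; no verdict was reported.

- **Opening:** I pressed the thumb patch until the stop was felt, with a reading of about 7 N, and the lid sprang fully open.
- **Jar:** I picked the steel-capped amber jar, not the red look-alikes. I set it on the mat until the floor was felt (about 7 N), let go, and saw it standing upright in the wrist view.
- **Closing:** I swung the lid down from behind with readings up to about 4 N, then pressed to the stop at about 8 N and let go.

**Last checks:** About 1.7 s after release the lid was still flush, with the same outline as at the start. The force reading was near zero, and the bowl and bottles were at the same pixels. No check failed, but the jar, tin and shaker could not be seen once the lid was shut, so my last sight of them is from just after the jar was set down. Force readings carried about ±1 N of noise and were read only at the end of each move, so brief peaks in between are not known.

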